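# Clamp the box section against its stop with the screw clamp

### The job

Slide the steel box section gently along its bed until its end sits fully home against the end stop, without ramming it. Then screw the clamp's knob down until the foot holds the section firmly, snug but not overtightened, let go, and leave the other parts on the bench where they are.

Things in the scene. Friction and masses are not known exactly. Their poses are not given: they have to be found in the camera images.
- clamp: Grey screw clamp bolted to the bench. Origin: on the screw's axis, on the bench top; x runs along the bed from its open end to the end stop, y to the left, z up. Foot plate 15 mm thick, x -50 to +62 mm, 104 mm wide. Column x +36 to +64 mm; the clamp arm spans over the bed, 65 to 85 mm above the bench, 42 mm wide, reaching to x = -22 mm.
- bed_tip (a point): Open end of the bed, middle of its upper face (clamp x = -142 mm, 15 mm above the bench). The bed is a tongue 34 mm wide back to the foot plate, so the 40 mm wide section overhangs it 3 mm each side. Two guide rails, clamp x -45 to +21 mm, stand 12 mm above the bed with 1.5 mm of play each side of the section.
- stop_face (a point): Foot of the end stop's face, on the middle of the bed (x = +25 mm, 15 mm above the bench, axes as the clamp's). The section is home when far_end lies here (within 2 mm along x).
- end_stop: Steel block 12 x 46 x 24 mm at the end of the bed, in front of the column; fixed to the clamp. More than 40 N of the section against it counts as ramming.
- section: Loose offcut of steel box section, 160 long (its x), 40 wide (its y), 20 mm high, about 0.35 kg, open at both ends, lying on the bed between the rails, pulled back 25 to 60 mm from the stop at the start, under the raised foot (1.5 to 12 mm of air). Origin: centre of its underside. Its x points to the stop.
- far_end (a point): Middle of the section's lower edge at the end that meets the stop (section x = +80 mm, underside).
- grip_point (a point): Point in the section's middle height, 20 mm from its near end (section x = -60 mm, 10 mm above its underside): a good place to grasp it across its 40 mm width from above, clear of the rails and the clamp arm.
- knob_grip (a point): On the axis of the clamp's upright round black fluted knob (39 mm diameter, 30 mm high), 16 mm above its underside: the height to grasp it from above, at any yaw. At its top 125 mm above the bench; the foot touches the section at 110 to 116 mm (113 plus or minus what the foot's setting gives), and the knob's underside stays 6 mm or more above the arm.
- knob (a joint): Turn of the knob, rad; grows clockwise seen from above. Knob and foot go down together 16 mm a turn (2.55 mm per rad). Starts at 1.2 to 2.8. Friction about 0.2 N m either way (a hand resting on the knob may feel it with either sign), so it stays where left; 40 N of clamping force shifts the torque felt by 0.1 N m against tightening and takes about 0.4 rad after touching.
- spindle: The clamp's screw with its foot; it goes up and down and does not turn. Origin: on the bench plane while the screw is at its top, so its height is minus the travel. The round foot under it, 26 mm diameter, has a springy rubber face about 6 mm thick (about 40 N per mm). How far the foot sticks out of the screw differs each time by up to 3 mm either way. Clamping force wanted: 20 to 60 N.
- flange: Loose steel flange lying on the bench to the right of the clamp, 90 mm diameter, 16 mm thick; a bystander. Origin: centre of its underside.
- nut: Loose steel hexagon nut lying left of the clamp, 36 x 41 x 19 mm; a bystander. Origin: centre of its underside.
- bolt: Loose steel hexagon bolt lying left of the clamp's bed, 27 x 71 x 24 mm; a bystander. Origin: centre of its underside.
Mind the look-alikes: they are no part of the job. There is more than one size of the section; the one meant has the size given above.

How it is judged:
On the way, in this order (a step that is already met when the one before it is completed fails the run):
1. the section is home against the end stop while the clamp is still open (x of far_end in the frame of stop_face above -0.002 m and contact force between spindle and section below 1 N), for 0.2 s.
2. the foot clamps the section with more than 20 N (contact force between spindle and section above 20 N), for 0.2 s.
At the end, for the whole second after the job is handed in: The section lies flat on the bed with its far end within 2 mm of the end stop, and the foot presses on it with 20 to 60 N after the robot has let go (x of far_end in the frame of stop_face above -0.002 m and contact force between spindle and section between 20 and 60 N and height (world z) of section below 0.0175 m and linear speed of section below 0.01 m/s); the robot touches nothing.
It fails at once if the clamp is overtightened (foot on section above 70 N) (contact force between spindle and section above 70 N).
It fails at once if the section is rammed into the end stop (above 40 N) (contact force between section and end_stop above 40 N).
It fails at once if the flange is moved by more than 20 mm (distance of flange from where it was at the start of the episode above 0.02 m).
It fails at once if the nut is moved by more than 20 mm (distance of nut from where it was at the start of the episode above 0.02 m).
It fails at once if the bolt is moved by more than 20 mm (distance of bolt from where it was at the start of the episode above 0.02 m).
It also fails if it takes over 72 s, if anything falls off the work surface, if the arm or the gripper's body presses on something with over 40 N, if the wrist force passes 120 N, or if a joint passes its speed limit or range.

### The arm

A 6-joint arm with a two-finger parallel gripper is mounted at the origin on a cart in front of the work surface, level with it; the furniture and walls round the work are solid. World frame = base frame: x ahead of the robot, y to its left, z up, the work surface at z = 0. Lengths are in m, angles in rad, forces in N, time in s.
With the tool pointing down it reaches from about 0.4 to 0.825 m from the base axis. Payload 7 kg.
Tool frame: the origin (TCP) lies at the very end of the fingers, on their centre line; the grasp point (between the pads) lies 19 mm behind it; z points along the fingers, y is the line along which they close (so a half turn about z gives the same grasp; the last joint's range is limited). The gripper opens to 88 mm and grips with 3 to 60 N. Pads are 19 mm wide; open, the fingers measure 130 mm over their backs; the gripper's body (78 mm by 193 mm) begins 47 mm behind the grasp point.
Start: joints at [1.454, 0.359, 0.012, 0, -1.224, -0.288], TCP at [0.266, 0.62, 0.227] pointing down, gripper open.
Joint ranges: [-3.07, 3.07], [-1.43, 2.12], [-1.02, 1.25], [-3.03, 1.67], [-3.05, -0], [-3.03, 3.03]. Speed limits (rad/s): [2.39, 2.39, 3.01, 3.14, 3.14, 3.14].

### API

Orientations are given as a unit quaternion [w, x, y, z].
In Python, from workcell import robot gives the robot as it stands.
- The arm moves only by the tool step_arm, never from a script. Its arguments are lists of equal length, an entry for each row: "slide": the shift along the tool's x, y, z in mm, a list of three; "turn": the turn, a rotation vector about the tool's x, y, z in rad, a list of three. In form: {"slide": [[tx, ty, tz], ...], "turn": [[ax, ay, az], ...]}. A call has 1 to 10 rows; each row is the pose to reach, as a shift and turn from the pose commanded when the call began, along the tool's axes at that moment; what a row does not reach only later rows make up. A row lasts 1/12 s, in which the tool goes at most 41.7 mm and 7.16 degrees, less where a joint would pass 70% of its speed; a pose out of reach is approached as far as the arm can. A call with a gripper value outside its range is refused whole. "claw" is the opening in per cent of the stroke, from 0 (shut) to 100 (fully open), set as the call begins (left out, the last holds). The fingers move at their own pace and stop on an object; the grip force is fixed at half the most. Time passes only in rows, so rows that repeat a pose let the fingers close. It gives the time, the measured TCP pose, the force, the opening and the grip force at its end, in the units of the state.
- robot.get_state(): the state, without advancing time (a new reading comes with each control period).
- robot.capture(name): name is "scene" or "top" or "wrist"; returns (picture, depth): 420x560x3 uint8, red, green, blue; 420x560 float32, m along the optical axis (not along the pixel's ray), 0 where there is no reading.
- robot.camera_params(name): a dict with "vfov" (degrees; the focal length in pixels is half the picture's height over the tangent of half this angle, whatever the lens; pixels are square), "cx", "cy" (the principal point, pixels), "world_from_camera" (4x4, takes a point from camera to world coordinates). Camera axes: x right, y down, z forward; pixel columns grow to the right and rows downward; lengths in m; the calibration is good to about 2 mm. A picture is of the moment at which its call begins: read the wrist's pose just before it. camera_params takes no time and is no camera call; for the wrist camera it gives the pose at the moment of the call.
- robot.sign_off(): hands the job in; it is judged then, once.
The state is a dict: "clock": time; "joints": joint angles; "joint_velocities": joint speeds; "effort": joint torques, N m; "eef_pos": TCP position; "ee_rot": TCP orientation; "force": force on the tool from outside, world axes, zero at the start; "wrist_torque": the same for the moment, N m; "gripper_width": finger opening in m; "gripper_force": force on a finger pad.
Only numpy, scipy, OpenCV 4.12 (cv2) and the standard library are available. Lean on these libraries where they do the work, as an engineer would, in place of code of your own. Each camera call takes 0.05 s, during which the arm holds its last target. There are 200 camera calls.

## Working session

There is one attempt and no reset: what is moved stays moved. The work goes in short steps, Python scripts to look and compute and a tool call to move; the robot and the scene stay as the last step left them, time stands still between calls to the robot, and variables do not carry over. Pictures are saved under pics/ and viewed, at most 10 in all, crops included, and the job is handed in when it is done.

Besides the shell and the picture viewer there is one more tool, called after "Emit:" by a JSON object that holds its "fn" and its "kwargs", one argument or row to a line. step_arm: Moves the arm, as the interface text tells. Its arguments: {"type":"object","properties":{"slide":{"type":"array","items":{"type":"array","items":{"type":"number"}}},"turn":{"type":"array","items":{"type":"array","items":{"type":"number"}}},"claw":{"type":"number"}},"required":["slide","turn"]}

```bash
mkdir -p pics
cat > h.py <<'E'
import numpy as np, cv2
from workcell import robot
def K(n):
    p=robot.camera_params(n); return 210/np.tan(np.radians(p['vfov'])/2),p['cx'],p['cy'],np.array(p['world_from_camera'])
def snap(n,f):
    k=K(n); im,d=robot.capture(n); cv2.imwrite(f'pics/{f}.png',im[:,:,::-1]); np.savez(f'pics/{f}.npz',im=im,d=d,f=k[0],cx=k[1],cy=k[2],T=k[3]); return im,d
def load(f): return np.load(f'pics/{f}.npz')
def cloud(z):
    d=z['d']; v,u=np.mgrid[:420,:560]; P=np.stack([(u-z['cx'])*d/z['f'],(v-z['cy'])*d/z['f'],d],-1)
    return P@z['T'][:3,:3].T+z['T'][:3,3]
def ray(z,u,v):
    r=z['T'][:3,:3]@np.array([(u-z['cx'])/z['f'],(v-z['cy'])/z['f'],1]); return z['T'][:3,3],r
def atz(z,u,v,h):
    o,r=ray(z,u,v); return o+r*(h-o[2])/r[2]
E
python3 - <<'E'
from h import *
for n in('scene','top'): snap(n,n+'0'); print(n,K(n))
a=cv2.imread('pics/scene0.png');b=cv2.imread('pics/top0.png')
s=robot.get_state(); print({k:np.round(v,3) for k,v in s.items()})
E
```

```text
scene (np.float64(511.2631676145185), 280.7595551023448, 213.1278287054426, array([[-0.80410876, -0.42915659,  0.41138026,  0.12362125],
       [-0.59439636,  0.59216199, -0.54409296,  0.58137349],
       [-0.01010267, -0.68203284, -0.73125176,  0.85692134],
       [ 0.        ,  0.        ,  0.        ,  1.        ]]))
top (np.float64(451.0394118203698), 277.50907302785447, 204.56435569235447, array([[ 3.96303308e-04, -9.76155929e-01,  2.17070141e-01,
         3.18901867e-01],
       [-9.99994946e-01, -1.07162638e-03, -2.99337873e-03,
         5.00639719e-03],
       [ 3.15462248e-03, -2.17067857e-01, -9.76151419e-01,
         1.22776095e+00],
       [ 0.00000000e+00,  0.00000000e+00,  0.00000000e+00,
         1.00000000e+00]]))
{'clock': np.float64(0.1), 'joints': array([ 1.454,  0.359,  0.011, -0.   , -1.224, -0.288]), 'joint_velocities': array([ 0.001, -0.002,  0.   , -0.   , -0.   , -0.   ]), 'effort': array([-2.0000e-03, -5.8416e+01,  2.9375e+01,  7.0160e+00,  1.0000e-02,
       -0.0000e+00]), 'eef_pos': array([0.266, 0.62 , 0.226]), 'ee_rot': array([ 0.001,  0.98 , -0.201, -0.   ]), 'force': array([ 0.296, -0.264, -0.153]), 'wrist_torque': array([ 0.009, -0.011,  0.023]), 'gripper_force': np.float64(0.0), 'gripper_width': np.float64(0.088)}
```

View pics/top0.png

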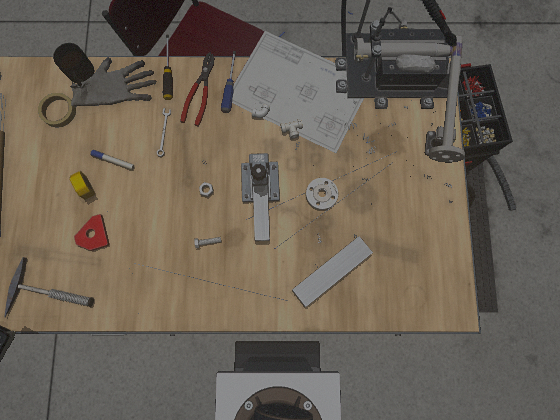

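View pics/scene0.png

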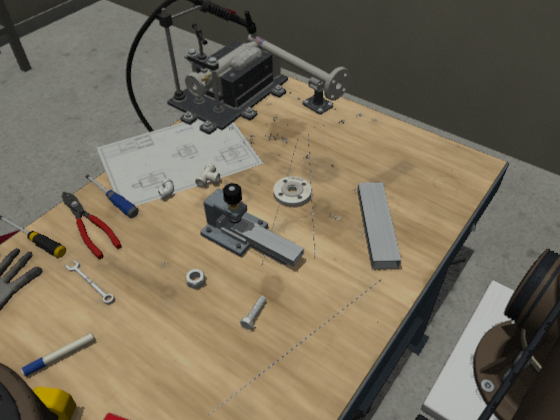

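Top view: the section in the clamp's bed is at about (262,215), and the knob is at (259,171). A longer, wider look-alike box section lies loose at (332,272), in the scene view at (378,225). The flange is at (322,193), the nut at (206,189) and the bolt at (208,242). I choose the section in the bed under the clamp and will check it in one close crop.

Run:
```python
from h import *
a=cv2.imread('pics/top0.png')[140:255,225:300];b=cv2.imread('pics/scene0.png')[175:275,190:310]
a=cv2.resize(a,None,fx=5,fy=5,interpolation=3);b=cv2.resize(b,None,fx=3.5,fy=3.5,interpolation=3)
c=np.zeros((575,795,3),np.uint8);c[:575,:375]=a;c[:350,375:795]=b;cv2.imwrite('pics/crop0.png',c)
P=cloud(load('top0'))
for u,v in[(262,235),(262,220),(262,205),(259,158),(259,172),(258,170),(245,195),(277,195),(245,167)]: print(u,v,P[v,u].round(4))
# section top mask
m=(abs(P[:,:,2]-.035)<.006)&(P[:,:,1]>-.03)&(P[:,:,1]<.12)
v,u=np.nonzero(m); print(u.min(),u.max(),v.min(),v.max(),len(u))
```

```text
262 235 [0.5006 0.0426 0.0372]
262 220 [0.5408 0.0429 0.0392]
262 205 [0.5827 0.0433 0.0357]
259 158 [0.7011 0.0509 0.0808]
259 172 [0.6466 0.0485 0.1328]
258 170 [0.6501 0.0508 0.1386]
245 195 [0.6137 0.0907 0.0227]
277 195 [0.6169 0.0027 0.01  ]
245 167 [0.6948 0.0922 0.0202]
250 287 124 419 845
```

View pics/crop0.png

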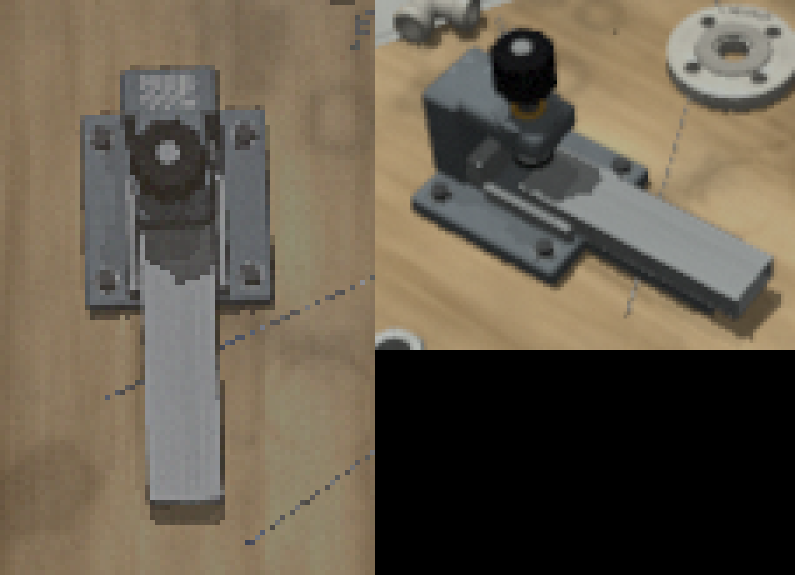

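The crop confirms it: the section lies between the white rails under the foot. Its near end is at crop y≈500, x 150–222, and the knob top is at crop (169,152), or (524,47) in the scene half.

```bash
cat >> h.py <<'E'
def tri(obs):
    A=np.zeros((3,3));b=np.zeros(3)
    for z,u,v in obs:
        o,r=ray(z,u,v);r/=np.linalg.norm(r);M=np.eye(3)-np.outer(r,r);A+=M;b+=M@o
    return np.linalg.solve(A,b)
E
python3 - <<'E'
from h import *
t=load('top0');s=load('scene0')
T=lambda x,y:(t,225+x/5-.4,140+y/5-.4)
S=lambda x,y:(s,190+(x-375)/3.5-.36,175+y/3.5-.36)
print('knob',tri([T(169,152),S(524,47)]))
print('nr',tri([T(222,499),S(773,263)])); print('nl',tri([T(150,499),S(733,302)]))
print('top edges z=.035',[atz(*T(x,y),.035).round(4) for x,y in[(150,499),(222,499),(145,270),(217,270)]])
h=[atz(*T(x,y),.017).round(4) for x,y in[(101,141),(245,134),(108,278),(250,271)]];print('holes',h, np.mean(h,0))
d=h[0]-h[2]+h[1]-h[3];print('yaw',np.arctan2(d[1],d[0]))
P=cloud(t)
m=(abs(P[:,:,2]-.036)<.005)&(abs(P[:,:,1]-.043)<.03)&(P[:,:,0]>.46)&(P[:,:,0]<.6)
p=P[m][:,:2].astype(np.float32);print(cv2.minAreaRect(p),P[m].mean(0))
E
```

```text
knob [0.64904284 0.04925294 0.13884392]
nr [0.48887996 0.02375919 0.03210491]
nl [0.48927906 0.06241188 0.0344288 ]
top edges z=.035 [array([0.489 , 0.0623, 0.035 ]), array([0.4891, 0.024 , 0.035 ]), array([0.6147, 0.0665, 0.035 ]), array([0.6147, 0.0273, 0.035 ])]
holes [array([0.6935, 0.0929, 0.017 ]), array([0.6977, 0.0123, 0.017 ]), array([0.6145, 0.0878, 0.017 ]), array([0.6186, 0.0093, 0.017 ])] [0.656075 0.050575 0.017   ]
yaw 0.05118864020396157
((0.5444246530532837, 0.045998312532901764), (0.11142697185277939, 0.03995414823293686), 2.462920904159546) [0.54455628 0.04612462 0.03503177]
```

Emit:
{"fn": "step_arm", "kwargs": {
  "slide": [
    [450,434,20],
    [450,434,20],
    [450,434,20],
    [450,434,20],
    [450,434,20],
    [450,434,20],
    [450,434,20],
    [450,434,20],
    [450,434,20],
    [450,434,20]
  ],
  "turn": [
    [0,0,-0.444],
    [0,0,-0.444],
    [0,0,-0.444],
    [0,0,-0.444],
    [0,0,-0.444],
    [0,0,-0.444],
    [0,0,-0.444],
    [0,0,-0.444],
    [0,0,-0.444],
    [0,0,-0.444]
  ],
  "claw": 70
}}

```text
clock: 0.93
eef_pos: [0.4276, 0.2346, 0.2132]
ee_rot: [-0.0, 1.0, 0.02, 0.0]
force: [1.2, -0.4, -0.2]
gripper_width: 0.0618
gripper_force: 0.0
```

Emit:
{"fn": "step_arm", "kwargs": {
  "slide": [
    [74,190,10],
    [74,190,10],
    [74,190,10],
    [74,190,10],
    [74,190,10],
    [74,190,10],
    [74,190,10],
    [74,190,10]
  ],
  "turn": [
    [0,0,0],
    [0,0,0],
    [0,0,0],
    [0,0,0],
    [0,0,0],
    [0,0,0],
    [0,0,0],
    [0,0,0]
  ]
}}

```text
clock: 1.6
eef_pos: [0.5087, 0.0493, 0.2029]
ee_rot: [0.0, 1.0, 0.019, -0.0]
force: [-0.4, 0.6, -0.9]
gripper_width: 0.061
gripper_force: 0.0
```

Run:
```python
from h import *
s=robot.get_state();print(s['joints'].round(3) if hasattr(s['joints'],'round') else s['joints'],s['eef_pos'])
im,_=snap('wrist','w1'); z=load('w1');print(z['T'].round(3),z['f'])
cv2.imwrite('pics/w1b.png',cv2.resize(im[:,:,::-1],(800,600),interpolation=3))
```

```text
[ 0.481  0.106 -0.378 -0.    -1.087  1.127] [0.50868881 0.04933472 0.20291328]
[[ 0.039 -0.967 -0.253  0.575]
 [-0.999 -0.038 -0.009  0.053]
 [-0.001  0.253 -0.967  0.361]
 [ 0.     0.     0.     1.   ]] 373.4471940342949
```

View pics/w1b.png

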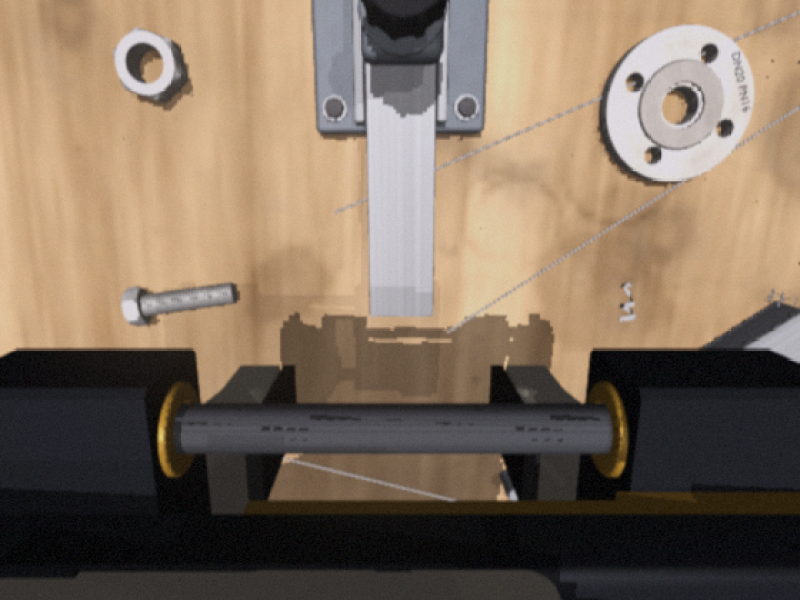

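The wrist view shows the section straight ahead. Its near end is at pixel row 316, columns 371–433, its sides run up to about (368,65) and (437,65), and the bolt at (135–237,300) is clear of the fingers.

Run:
```python
from h import *
z=load('w1');k=560/800
q=[atz(z,x*k-.15,y*k-.15,.035) for x,y in[(371,316),(433,316),(368,100),(436.5,100)]];print(np.round(q,4))
print(np.mean(q[:2],0),np.mean(q[2:],0),np.arctan2(*(np.mean(q[2:],0)-np.mean(q[:2],0))[[1,0]]))
h=[atz(z,x*k,y*k,.016) for x,y in[(335,107),(466,107)]];print('holes',np.round(h,4))
P=cloud(z);g=P[130:215,265:298];print('sec z',np.median(g[...,2]))
```

```text
[[0.4873 0.0636 0.035 ]
 [0.4888 0.0244 0.035 ]
 [0.6151 0.069  0.035 ]
 [0.6166 0.0299 0.035 ]]
[0.48806077 0.04403621 0.035     ] [0.61583435 0.04946517 0.035     ] 0.04246337156476487
holes [[0.6125 0.0898 0.016 ]
 [0.6156 0.0103 0.016 ]]
sec z 0.0351900786233138
```

Emit:
{"fn": "step_arm", "kwargs": {
  "slide": [
    [-1,4.5,40],
    [-1,4.5,80],
    [-1,4.5,120],
    [-1,4.5,150],
    [-1,4.5,170],
    [-1,4.5,185],
    [-1,4.5,195],
    [-1,4.5,195],
    [-1,4.5,195]
  ],
  "turn": [
    [0,0,0],
    [0,0,0],
    [0,0,0],
    [0,0,0],
    [0,0,0],
    [0,0,0],
    [0,0,0],
    [0,0,0],
    [0,0,0]
  ]
}}

```text
clock: 2.4
eef_pos: [0.5081, 0.046, 0.0084]
ee_rot: [0.0, 1.0, 0.02, -0.0]
force: [-0.6, -0.3, 0.6]
gripper_width: 0.0613
gripper_force: 0.0
```

Emit:
{"fn": "step_arm", "kwargs": {
  "slide": [
    [0,0,0],
    [0,0,0],
    [0,0,0],
    [0,0,0],
    [0,0,0],
    [0,0,0],
    [0,0,0]
  ],
  "turn": [
    [0,0,0],
    [0,0,0],
    [0,0,0],
    [0,0,0],
    [0,0,0],
    [0,0,0],
    [0,0,0]
  ],
  "claw": 35
}}

```text
clock: 2.98
eef_pos: [0.5085, 0.0452, 0.009]
ee_rot: [-0.0, 1.0, 0.02, 0.001]
force: [-1.9, 0.0, 5.7]
gripper_width: 0.0396
gripper_force: 30.0
```

Emit:
{"fn": "step_arm", "kwargs": {
  "slide": [
    [2,0,0],
    [4,0,0],
    [6,0,0],
    [8,0,0],
    [10,0,0],
    [12,0,0],
    [14,0,0],
    [16,0,0],
    [16,0,0]
  ],
  "turn": [
    [0,0,0],
    [0,0,0],
    [0,0,0],
    [0,0,0],
    [0,0,0],
    [0,0,0],
    [0,0,0],
    [0,0,0],
    [0,0,0]
  ]
}}

```text
clock: 3.73
eef_pos: [0.5224, 0.0449, 0.009]
ee_rot: [0.001, 1.0, 0.019, -0.001]
force: [-9.0, -0.3, 15.1]
gripper_width: 0.0396
gripper_force: 30.0
```

Emit:
{"fn": "step_arm", "kwargs": {
  "slide": [
    [0,0,-1],
    [1,0,-1],
    [2,0,-1],
    [3,0,-1],
    [4,0,-1],
    [4,0,-1]
  ],
  "turn": [
    [0,0,0],
    [0,0,0],
    [0,0,0],
    [0,0,0],
    [0,0,0],
    [0,0,0]
  ]
}}

```text
clock: 4.23
eef_pos: [0.5283, 0.0459, 0.0091]
ee_rot: [0.0, 1.0, 0.02, -0.0]
force: [-1.3, -0.7, -0.3]
gripper_width: 0.0397
gripper_force: 30.0
```

Emit:
{"fn": "step_arm", "kwargs": {
  "slide": [
    [0.5,0,0],
    [1,0,0],
    [1.5,0,0],
    [2,0,0],
    [2.5,0,0],
    [3,0,0],
    [3,0,0]
  ],
  "turn": [
    [0,0,0],
    [0,0,0],
    [0,0,0],
    [0,0,0],
    [0,0,0],
    [0,0,0],
    [0,0,0]
  ]
}}

```text
clock: 4.82
eef_pos: [0.5313, 0.0461, 0.0092]
ee_rot: [-0.0, 1.0, 0.02, 0.0]
force: [-0.5, -0.5, -2.7]
gripper_width: 0.0394
gripper_force: 30.0
```

Emit:
{"fn": "step_arm", "kwargs": {
  "slide": [
    [0.5,0,0],
    [1,0,0],
    [1.5,0,0],
    [1.5,0,0]
  ],
  "turn": [
    [0,0,0],
    [0,0,0],
    [0,0,0],
    [0,0,0]
  ]
}}

```text
clock: 5.15
eef_pos: [0.5327, 0.0461, 0.0092]
ee_rot: [-0.0, 1.0, 0.02, 0.0]
force: [-1.0, -0.7, -1.3]
gripper_width: 0.0397
gripper_force: 30.0
```

Emit:
{"fn": "step_arm", "kwargs": {
  "slide": [
    [0.5,0,0],
    [1,0,0],
    [1.5,0,0],
    [1.5,0,0]
  ],
  "turn": [
    [0,0,0],
    [0,0,0],
    [0,0,0],
    [0,0,0]
  ]
}}

```text
clock: 5.48
eef_pos: [0.5342, 0.0462, 0.0093]
ee_rot: [0.0, 1.0, 0.02, 0.0]
force: [-1.0, 0.2, -2.3]
gripper_width: 0.0397
gripper_force: 30.0
```

Emit:
{"fn": "step_arm", "kwargs": {
  "slide": [
    [0.5,0,0],
    [1,0,0],
    [1,0,0]
  ],
  "turn": [
    [0,0,0],
    [0,0,0],
    [0,0,0]
  ]
}}

```text
clock: 5.73
eef_pos: [0.5352, 0.0462, 0.0092]
ee_rot: [0.0, 1.0, 0.02, 0.0]
force: [0.4, -0.0, -2.7]
gripper_width: 0.0401
gripper_force: 30.0
```

Emit:
{"fn": "step_arm", "kwargs": {
  "slide": [
    [0.5,0,0],
    [1,0,0],
    [1.5,0,0],
    [1.5,0,0]
  ],
  "turn": [
    [0,0,0],
    [0,0,0],
    [0,0,0],
    [0,0,0]
  ]
}}

```text
clock: 6.07
eef_pos: [0.5355, 0.0461, 0.0091]
ee_rot: [0.0, 1.0, 0.02, -0.001]
force: [-5.4, 0.4, 1.7]
gripper_width: 0.0396
gripper_force: 30.0
```

Emit:
{"fn": "step_arm", "kwargs": {
  "slide": [
    [0.5,0,0],
    [1,0,0],
    [1,0,0]
  ],
  "turn": [
    [0,0,0],
    [0,0,0],
    [0,0,0]
  ]
}}

```text
clock: 6.32
eef_pos: [0.5356, 0.046, 0.0091]
ee_rot: [0.0, 1.0, 0.02, -0.002]
force: [-9.1, 2.7, 4.7]
gripper_width: 0.0399
gripper_force: 30.0
```

Emit:
{"fn": "step_arm", "kwargs": {
  "slide": [
    [0.5,0,0],
    [1,0,0],
    [1,0,0]
  ],
  "turn": [
    [0,0,0],
    [0,0,0],
    [0,0,0]
  ]
}}

```text
clock: 6.57
eef_pos: [0.5356, 0.0459, 0.0091]
ee_rot: [0.0, 1.0, 0.019, -0.002]
force: [-13.8, 4.2, 9.1]
gripper_width: 0.0398
gripper_force: 30.0
```

Stopped at 27 mm of travel and the force rises as I push on, so the section is home. I'll ease off, release and lift.

Emit:
{"fn": "step_arm", "kwargs": {
  "slide": [
    [-1,0,0],
    [-2,0,0],
    [-2,0,0],
    [-2,0,0]
  ],
  "turn": [
    [0,0,0],
    [0,0,0],
    [0,0,0],
    [0,0,0]
  ]
}}

```text
clock: 6.9
eef_pos: [0.5355, 0.046, 0.0091]
ee_rot: [0.0, 1.0, 0.02, -0.001]
force: [-5.9, 1.9, 2.5]
gripper_width: 0.0396
gripper_force: 30.0
```

Emit:
{"fn": "step_arm", "kwargs": {
  "slide": [
    [0,0,0],
    [0,0,0],
    [0,0,0],
    [0,0,-10],
    [-10,0,-40],
    [-20,0,-80],
    [-30,0,-120],
    [-40,0,-160],
    [-40,0,-200],
    [-40,0,-210]
  ],
  "turn": [
    [0,0,0],
    [0,0,0],
    [0,0,0],
    [0,0,0],
    [0,0,0],
    [0,0,0],
    [0,0,0],
    [0,0,0],
    [0,0,0],
    [0,0,0]
  ],
  "claw": 70
}}

```text
clock: 7.73
eef_pos: [0.4994, 0.0453, 0.2275]
ee_rot: [-0.002, 1.0, 0.02, 0.006]
force: [1.1, -0.6, 1.3]
gripper_width: 0.0615
gripper_force: 0.0
```

Run:
```python
from h import *
s=robot.get_state();print(np.round(s['joints'],3),s['eef_pos'])
im,_=snap('wrist','w2');snap('top','top2');snap('scene','scene2')
a=cv2.imread('pics/top2.png')[140:255,225:300];b=cv2.imread('pics/scene2.png')[175:275,190:310]
c=np.zeros((580,800,3),np.uint8);c[:460,:300]=cv2.resize(a,None,fx=4,fy=4,interpolation=3)
c[:300,300:660]=cv2.resize(b,None,fx=3,fy=3,interpolation=3);c[300:580,300:]=cv2.resize(im[:,:,::-1][:230,80:490],(500,280),interpolation=3);cv2.imwrite('pics/crop2.png',c)
```

```text
[ 0.485  0.062 -0.37   0.003 -1.127  1.125] [0.49937307 0.04527989 0.22745834]
```

View pics/crop2.png

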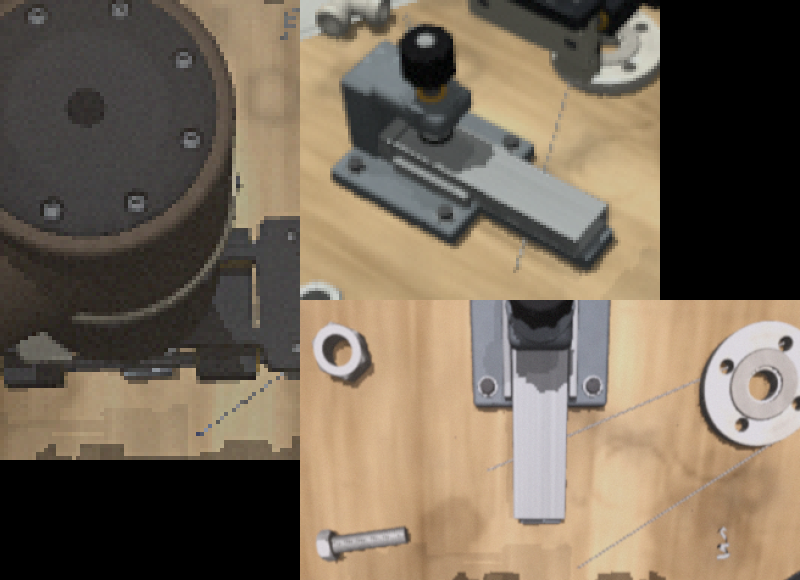

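The section is home: the bed's tip now shows about 7 mm beyond its near end at wrist-crop (540,520), and the flange, nut and bolt are untouched. Next I'll look at the knob from closer.

Emit:
{"fn": "step_arm", "kwargs": {
  "slide": [
    [35,0,0],
    [70,0,0],
    [95,0,0],
    [95,0,0],
    [95,0,0]
  ],
  "turn": [
    [0,0,0],
    [0,0,0],
    [0,0,0],
    [0,0,0],
    [0,0,0]
  ]
}}

```text
clock: 8.3
eef_pos: [0.5917, 0.0481, 0.2169]
ee_rot: [0.001, 1.0, 0.019, -0.002]
force: [-0.4, 0.5, 0.7]
gripper_width: 0.0612
gripper_force: 0.0
```

Run:
```python
from h import *
s=robot.get_state();print(np.round(s['joints'],3),s['eef_pos'])
im,_=snap('wrist','w3')
cv2.imwrite('pics/w3b.png',cv2.resize(im[:,:,::-1],(800,600),interpolation=3))
P=cloud(load('w3'));m=(P[...,2]>.12)&(P[...,2]<.15)&(np.hypot(P[...,0]-.65,P[...,1]-.05)<.035)
p=P[m];print(len(p),np.median(p[:,2]));t=p[abs(p[:,2]-np.median(p[:,2]))<.004];print(cv2.minEnclosingCircle(t[:,:2].astype(np.float32)),t.mean(0))
```

```text
[ 0.41   0.235 -0.185 -0.    -1.155  1.199] [0.5917446  0.04806665 0.21692197]
2679 0.13526057220473062
((0.649551272392273, 0.051860056817531586), 0.019484754651784897) [0.65003969 0.05183039 0.13524613]
```

View pics/w3b.png

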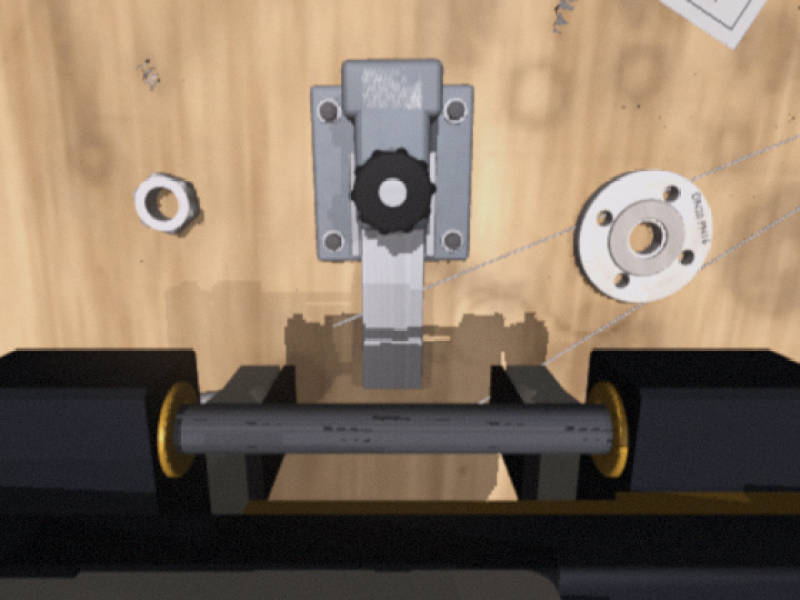

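The knob is seen at (393,191), with its axis at about (0.6495, 0.0518) and its top at z = 0.135. I'll turn the wrist towards the end of its range so that one sweep will do, then go above the knob.

Emit:
{"fn": "step_arm", "kwargs": {
  "slide": [
    [30,-1,0],
    [58,-1.4,0],
    [58,-1.4,0],
    [58,-1.4,0],
    [58,-1.4,0],
    [58,-1.4,0],
    [58,-1.4,0],
    [58,-1.4,0],
    [58,-1.4,0],
    [58,-1.4,0]
  ],
  "turn": [
    [0,0,-0.12],
    [0,0,-0.24],
    [0,0,-0.36],
    [0,0,-0.48],
    [0,0,-0.6],
    [0,0,-0.72],
    [0,0,-0.84],
    [0,0,-0.96],
    [0,0,-1.08],
    [0,0,-1.2]
  ]
}}

```text
clock: 9.18
eef_pos: [0.6483, 0.0521, 0.2192]
ee_rot: [-0.0, 0.812, 0.583, -0.0]
force: [0.5, -0.4, -0.3]
gripper_width: 0.0615
gripper_force: 0.0
```

Emit:
{"fn": "step_arm", "kwargs": {
  "slide": [
    [0,0,10],
    [0,0,30],
    [0,0,50],
    [0,0,50],
    [0,0,50]
  ],
  "turn": [
    [0,0,-0.12],
    [0,0,-0.24],
    [0,0,-0.3],
    [0,0,-0.3],
    [0,0,-0.3]
  ]
}}

```text
clock: 9.6
eef_pos: [0.6481, 0.0518, 0.1687]
ee_rot: [-0.0, 0.719, 0.695, -0.001]
force: [-0.4, 0.0, 0.8]
gripper_width: 0.0608
gripper_force: 0.0
```

Run:
```python
from h import *
s=robot.get_state();print({k:np.round(s[k],4) for k in('joints','eef_pos','ee_rot','wrist_torque')});w,x,y,_=s['ee_rot']
a=2*np.arctan2(y,x);d=np.array([.6495,.0518])-s['eef_pos'][:2];print(a,'tool dx,dy',d@[np.cos(a),np.sin(a)],d@[np.sin(a),-np.cos(a)])
```

```text
{'joints': array([ 0.3792,  0.3594, -0.1235,  0.    , -1.0905,  2.7287]), 'eef_pos': array([0.6481, 0.0518, 0.1687]), 'ee_rot': array([-5.000e-04,  7.189e-01,  6.951e-01, -1.200e-03]), 'wrist_torque': array([-0.11  , -0.1412, -0.0399])}
1.5371647894462943 tool dx,dy 4.6685847750513646e-05 0.001399108392516575
```

Emit:
{"fn": "step_arm", "kwargs": {
  "slide": [
    [0,1.4,25],
    [0,1.4,45],
    [0,1.4,60],
    [0,1.4,65],
    [0,1.4,65],
    [0,1.4,65]
  ],
  "turn": [
    [0,0,0],
    [0,0,0],
    [0,0,0],
    [0,0,0],
    [0,0,0],
    [0,0,0]
  ]
}}

```text
clock: 10.1
eef_pos: [0.6516, 0.0522, 0.1058]
ee_rot: [0.001, 0.718, 0.696, 0.001]
force: [0.8, -0.8, 1.5]
gripper_width: 0.0615
gripper_force: 0.0
```

Emit:
{"fn": "step_arm", "kwargs": {
  "slide": [
    [0,0,0],
    [0,0,0],
    [0,0,0],
    [0,0,0],
    [0,0,0],
    [0,0,0]
  ],
  "turn": [
    [0,0,0],
    [0,0,0],
    [0,0,0],
    [0,0,0],
    [0,0,0],
    [0,0,0]
  ],
  "claw": 30
}}

```text
clock: 10.6
eef_pos: [0.6515, 0.0521, 0.105]
ee_rot: [0.0, 0.718, 0.696, 0.001]
force: [1.0, 0.5, 3.4]
gripper_width: 0.0382
gripper_force: 30.0
```

```bash
cat > st.py <<'E'
from h import *
q=[]
for i in range(1):
    s=robot.get_state()
w,x,y,_=s['ee_rot'];print('q',np.round(s['joints'][5],3),'yaw',round(2*np.arctan2(y,x),3),'p',np.round(s['eef_pos'],4),'F',np.round(s['force'],1),'T',np.round(s['wrist_torque'],3),'gap',round(s['gripper_width'],4))
E
python3 st.py
```

```text
q 2.732 yaw 1.539 p [0.6515 0.0521 0.105 ] F [1.  0.5 3.4] T [-0.038 -0.49  -0.043] gap 0.0382
```

Emit:
{"fn": "step_arm", "kwargs": {
  "slide": [
    [0,0,0.25],
    [0,0,0.5],
    [0,0,0.8],
    [0,0,1.0],
    [0,0,1.3],
    [0,0,1.5],
    [0,0,1.8],
    [0,0,2.0],
    [0,0,2.0],
    [0,0,2.0]
  ],
  "turn": [
    [0,0,0.1],
    [0,0,0.2],
    [0,0,0.3],
    [0,0,0.4],
    [0,0,0.5],
    [0,0,0.6],
    [0,0,0.7],
    [0,0,0.8],
    [0,0,0.8],
    [0,0,0.8]
  ]
}}

```text
clock: 11.43
eef_pos: [0.6527, 0.0516, 0.1029]
ee_rot: [0.001, 0.933, 0.361, 0.001]
force: [6.0, -3.8, -0.9]
gripper_width: 0.0383
gripper_force: 30.0
```

```bash
python3 st.py
```

```text
q 1.931 yaw 0.738 p [0.6527 0.0516 0.1029] F [ 6.  -3.8 -0.9] T [-1.291 -2.224 -0.171] gap 0.0383
```

Emit:
{"fn": "step_arm", "kwargs": {
  "slide": [
    [0.3,1.4,0.25],
    [0.3,1.4,0.5],
    [0.3,1.4,0.8],
    [0.3,1.4,1.0],
    [0.3,1.4,1.3],
    [0.3,1.4,1.5],
    [0.3,1.4,1.5]
  ],
  "turn": [
    [0,0,0.1],
    [0,0,0.2],
    [0,0,0.3],
    [0,0,0.4],
    [0,0,0.5],
    [0,0,0.6],
    [0,0,0.6]
  ]
}}

```text
clock: 12.02
eef_pos: [0.6531, 0.0506, 0.1014]
ee_rot: [0.0, 0.998, 0.067, 0.001]
force: [3.6, -3.7, 1.2]
gripper_width: 0.0384
gripper_force: 30.0
```

```bash
python3 st.py
```

```text
q 1.328 yaw 0.133 p [0.6531 0.0506 0.1014] F [ 3.6 -3.7  1.2] T [-1.306 -1.347 -0.18 ] gap 0.0384
```

Emit:
{"fn": "step_arm", "kwargs": {
  "slide": [
    [0.3,0.8,0.1],
    [0.3,0.8,0.25],
    [0.3,0.8,0.4],
    [0.3,0.8,0.5],
    [0.3,0.8,0.65],
    [0.3,0.8,0.75]
  ],
  "turn": [
    [0,0,0.05],
    [0,0,0.1],
    [0,0,0.15],
    [0,0,0.2],
    [0,0,0.25],
    [0,0,0.3]
  ]
}}

```text
clock: 12.52
eef_pos: [0.6532, 0.05, 0.1006]
ee_rot: [0.0, 0.997, -0.081, 0.001]
force: [1.3, -3.2, 1.5]
gripper_width: 0.0384
gripper_force: 30.0
```

```bash
python3 st.py
```

```text
q 1.033 yaw -0.163 p [0.6532 0.05   0.1006] F [ 1.3 -3.2  1.5] T [-1.024 -0.732  0.18 ] gap 0.0384
```

Emit:
{"fn": "step_arm", "kwargs": {
  "slide": [
    [0,0,0.1],
    [0,0,0.25],
    [0,0,0.4],
    [0,0,0.5]
  ],
  "turn": [
    [0,0,0.05],
    [0,0,0.1],
    [0,0,0.15],
    [0,0,0.2]
  ]
}}

```text
clock: 12.85
eef_pos: [0.6531, 0.0497, 0.1001]
ee_rot: [0.0, 0.984, -0.18, 0.001]
force: [2.2, -3.5, 1.9]
gripper_width: 0.0382
gripper_force: 30.0
```

```bash
python3 st.py
```

```text
q 0.833 yaw -0.363 p [0.6531 0.0497 0.1001] F [ 2.2 -3.5  1.9] T [-1.46  -0.768  0.162] gap 0.0382
```

Emit:
{"fn": "step_arm", "kwargs": {
  "slide": [
    [0,0,0.1],
    [0,0,0.25],
    [0,0,0.4],
    [0,0,0.5]
  ],
  "turn": [
    [0,0,0.05],
    [0,0,0.1],
    [0,0,0.15],
    [0,0,0.2]
  ]
}}

```text
clock: 13.18
eef_pos: [0.6529, 0.0494, 0.0996]
ee_rot: [0.001, 0.961, -0.278, 0.001]
force: [2.6, -5.0, 2.4]
gripper_width: 0.0385
gripper_force: 30.0
```

```bash
python3 st.py
```

```text
q 0.633 yaw -0.563 p [0.6529 0.0494 0.0996] F [ 2.6 -5.   2.4] T [-1.828 -0.668  0.206] gap 0.0385
```

Emit:
{"fn": "step_arm", "kwargs": {
  "slide": [
    [0,0,0.1],
    [0,0,0.25],
    [0,0,0.4],
    [0,0,0.5]
  ],
  "turn": [
    [0,0,0.05],
    [0,0,0.1],
    [0,0,0.15],
    [0,0,0.2]
  ]
}}

```text
clock: 13.52
eef_pos: [0.6527, 0.0492, 0.0991]
ee_rot: [0.001, 0.928, -0.372, 0.001]
force: [1.3, -6.5, 2.9]
gripper_width: 0.0387
gripper_force: 30.0
```

```bash
python3 st.py
```

```text
q 0.433 yaw -0.763 p [0.6527 0.0492 0.0991] F [ 1.3 -6.5  2.9] T [-2.077 -0.459  0.212] gap 0.0387
```

Emit:
{"fn": "step_arm", "kwargs": {
  "slide": [
    [1.2,0.9,0.1],
    [1.2,0.9,0.25],
    [1.2,0.9,0.4]
  ],
  "turn": [
    [0,0,0.05],
    [0,0,0.1],
    [0,0,0.15]
  ]
}}

```text
clock: 13.77
eef_pos: [0.6526, 0.0488, 0.0987]
ee_rot: [0.0, 0.898, -0.441, 0.0]
force: [-2.3, -0.6, 4.9]
gripper_width: 0.0387
gripper_force: 30.0
```

```bash
python3 st.py
```

```text
q 0.285 yaw -0.913 p [0.6526 0.0488 0.0987] F [-2.3 -0.6  4.9] T [-0.092  0.636  0.15 ] gap 0.0387
```

Emit:
{"fn": "step_arm", "kwargs": {
  "slide": [
    [0,0,0.1],
    [0,0,0.25],
    [0,0,0.4]
  ],
  "turn": [
    [0,0,0.05],
    [0,0,0.1],
    [0,0,0.15]
  ]
}}

```text
clock: 14.02
eef_pos: [0.6523, 0.0487, 0.0983]
ee_rot: [0.0, 0.862, -0.507, -0.0]
force: [-2.8, -1.3, 5.4]
gripper_width: 0.0386
gripper_force: 30.0
```

```bash
python3 st.py
```

```text
q 0.135 yaw -1.063 p [0.6523 0.0487 0.0983] F [-2.8 -1.3  5.4] T [-0.189  0.875  0.144] gap 0.0386
```

Emit:
{"fn": "step_arm", "kwargs": {
  "slide": [
    [-0.5,0,-0.2],
    [-0.5,0,0],
    [-0.5,0,0.1]
  ],
  "turn": [
    [0,0,0.05],
    [0,0,0.1],
    [0,0,0.15]
  ]
}}

```text
clock: 14.27
eef_pos: [0.6521, 0.0486, 0.0979]
ee_rot: [0.001, 0.822, -0.57, 0.0]
force: [-1.4, -2.7, 3.3]
gripper_width: 0.0385
gripper_force: 30.0
```

```bash
python3 st.py
```

```text
q -0.015 yaw -1.213 p [0.6521 0.0486 0.0979] F [-1.4 -2.7  3.3] T [-0.992  0.364  0.153] gap 0.0385
```

Emit:
{"fn": "step_arm", "kwargs": {
  "slide": [
    [0,0,0.1],
    [0,0,0.25],
    [0,0,0.4]
  ],
  "turn": [
    [0,0,0.05],
    [0,0,0.1],
    [0,0,0.15]
  ]
}}

```text
clock: 14.52
eef_pos: [0.6519, 0.0486, 0.0976]
ee_rot: [0.001, 0.777, -0.63, -0.0]
force: [-1.1, -3.6, 4.7]
gripper_width: 0.0382
gripper_force: 30.0
```

```bash
python3 st.py
```

```text
q -0.165 yaw -1.363 p [0.6519 0.0486 0.0976] F [-1.1 -3.6  4.7] T [-0.997  0.767  0.169] gap 0.0382
```

Emit:
{"fn": "step_arm", "kwargs": {
  "slide": [
    [0.6,0.4,-0.2],
    [0.6,0.4,0],
    [0.6,0.4,0.1]
  ],
  "turn": [
    [0,0,0.05],
    [0,0,0.1],
    [0,0,0.15]
  ]
}}

```text
clock: 14.77
eef_pos: [0.6516, 0.0485, 0.0972]
ee_rot: [0.001, 0.727, -0.686, -0.0]
force: [-1.7, -1.0, 2.8]
gripper_width: 0.0383
gripper_force: 30.0
```

```bash
python3 st.py
```

```text
q -0.315 yaw -1.513 p [0.6516 0.0485 0.0972] F [-1.7 -1.   2.8] T [-0.111  0.649  0.16 ] gap 0.0383
```

Emit:
{"fn": "step_arm", "kwargs": {
  "slide": [
    [0,0,0.1],
    [0,0,0.25],
    [0,0,0.4]
  ],
  "turn": [
    [0,0,0.05],
    [0,0,0.1],
    [0,0,0.15]
  ]
}}

```text
clock: 15.02
eef_pos: [0.6513, 0.0485, 0.0968]
ee_rot: [-0.001, -0.674, 0.739, 0.0]
force: [-2.7, -0.3, 3.9]
gripper_width: 0.0388
gripper_force: 30.0
```

```bash
python3 st.py
```

```text
q -0.465 yaw 4.62 p [0.6513 0.0485 0.0968] F [-2.7 -0.3  3.9] T [0.015 1.01  0.184] gap 0.0388
```

Emit:
{"fn": "step_arm", "kwargs": {
  "slide": [
    [0,0.4,-0.2],
    [0,0.4,0],
    [0,0.4,0.1]
  ],
  "turn": [
    [0,0,0.03],
    [0,0,0.06],
    [0,0,0.1]
  ]
}}

```text
clock: 15.27
eef_pos: [0.6511, 0.0485, 0.0966]
ee_rot: [-0.001, -0.636, 0.771, 0.0]
force: [-2.1, -1.1, 2.0]
gripper_width: 0.0386
gripper_force: 30.0
```

```bash
python3 st.py
```

```text
q -0.564 yaw 4.521 p [0.6511 0.0485 0.0966] F [-2.1 -1.1  2. ] T [-0.132  0.567  0.226] gap 0.0386
```

Emit:
{"fn": "step_arm", "kwargs": {
  "slide": [
    [0,0,0.1],
    [0,0,0.15],
    [0,0,0.25]
  ],
  "turn": [
    [0,0,0.03],
    [0,0,0.06],
    [0,0,0.1]
  ]
}}

```text
clock: 15.52
eef_pos: [0.6509, 0.0485, 0.0963]
ee_rot: [-0.001, -0.597, 0.802, 0.0]
force: [-0.8, 0.5, 2.5]
gripper_width: 0.0384
gripper_force: 30.0
```

```bash
python3 st.py
```

```text
q -0.664 yaw 4.421 p [0.6509 0.0485 0.0963] F [-0.8  0.5  2.5] T [-0.02   0.792  0.182] gap 0.0384
```

Emit:
{"fn": "step_arm", "kwargs": {
  "slide": [
    [0,0,0.0],
    [0,0,0.1],
    [0,0,0.2]
  ],
  "turn": [
    [0,0,0.03],
    [0,0,0.06],
    [0,0,0.1]
  ]
}}

```text
clock: 15.77
eef_pos: [0.6508, 0.0486, 0.0961]
ee_rot: [-0.001, -0.556, 0.831, 0.0]
force: [-2.5, 0.6, 3.3]
gripper_width: 0.0383
gripper_force: 30.0
```

```bash
python3 st.py
python3 - <<'E'
from h import *
snap('scene','s4');c=cv2.imread('pics/s4.png')[180:260,200:300];cv2.imwrite('pics/s4c.png',cv2.resize(c,None,fx=7,fy=7,interpolation=3))
E
```

```text
q -0.764 yaw 4.321 p [0.6508 0.0486 0.0961] F [-2.5  0.6  3.3] T [0.13  0.959 0.224] gap 0.0383
```

View pics/s4c.png

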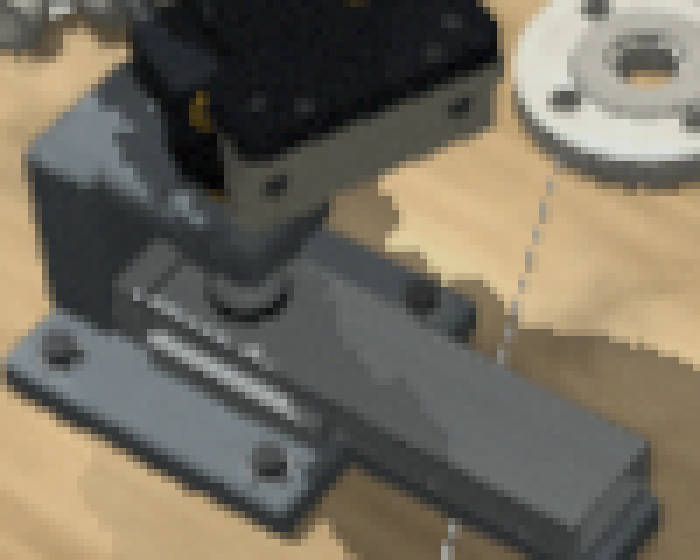

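The foot looks seated on the section at crop (250,300), and the torque is starting to rise. I'll continue in small steps.

Emit:
{"fn": "step_arm", "kwargs": {
  "slide": [
    [0,0.3,-0.2],
    [0,0.3,-0.1],
    [0,0.3,0.0]
  ],
  "turn": [
    [0,0,0.02],
    [0,0,0.05],
    [0,0,0.08]
  ]
}}

```text
clock: 16.07
eef_pos: [0.6507, 0.0487, 0.0959]
ee_rot: [-0.001, -0.523, 0.853, 0.0]
force: [-3.5, -1.0, 2.8]
gripper_width: 0.0387
gripper_force: 30.0
```

```bash
python3 st.py
```

```text
q -0.844 yaw 4.242 p [0.6507 0.0487 0.0959] F [-3.5 -1.   2.8] T [0.026 1.003 0.206] gap 0.0387
```

Emit:
{"fn": "step_arm", "kwargs": {
  "slide": [
    [0,0,0],
    [0,0,0.1]
  ],
  "turn": [
    [0,0,0.02],
    [0,0,0.05]
  ]
}}

```text
clock: 16.23
eef_pos: [0.6506, 0.0487, 0.0958]
ee_rot: [-0.001, -0.501, 0.865, 0.0]
force: [-4.1, 0.9, 2.7]
gripper_width: 0.0386
gripper_force: 30.0
```

```bash
python3 st.py
```

```text
q -0.893 yaw 4.192 p [0.6506 0.0487 0.0958] F [-4.1  0.9  2.7] T [0.05  1.421 0.164] gap 0.0386
```

Emit:
{"fn": "step_arm", "kwargs": {
  "slide": [
    [0.5,0.8,0]
  ],
  "turn": [
    [0,0,0.04]
  ]
}}

```text
clock: 16.32
eef_pos: [0.6504, 0.0488, 0.0958]
ee_rot: [-0.0, -0.484, 0.875, -0.0]
force: [1.7, -1.7, -2.7]
gripper_width: 0.0383
gripper_force: 30.0
```

```bash
python3 st.py
```

```text
q -0.934 yaw 4.152 p [0.6504 0.0488 0.0958] F [ 1.7 -1.7 -2.7] T [-0.438 -0.837  0.29 ] gap 0.0383
```

Emit:
{"fn": "step_arm", "kwargs": {
  "slide": [
    [0,0,0.1]
  ],
  "turn": [
    [0,0,0.04]
  ]
}}

```text
clock: 16.4
eef_pos: [0.6504, 0.0488, 0.0957]
ee_rot: [-0.0, -0.466, 0.885, -0.0]
force: [-0.9, -0.3, -1.3]
gripper_width: 0.0384
gripper_force: 30.0
```

```bash
python3 st.py
```

```text
q -0.975 yaw 4.111 p [0.6504 0.0488 0.0957] F [-0.9 -0.3 -1.3] T [-0.067  0.275  0.275] gap 0.0384
```

Emit:
{"fn": "step_arm", "kwargs": {
  "slide": [
    [0,0,0.1]
  ],
  "turn": [
    [0,0,0.04]
  ]
}}

```text
clock: 16.48
eef_pos: [0.6504, 0.0488, 0.0956]
ee_rot: [-0.0, -0.448, 0.894, 0.0]
force: [-1.7, 0.6, 0.5]
gripper_width: 0.0387
gripper_force: 30.0
```

```bash
python3 st.py
```

```text
q -1.015 yaw 4.071 p [0.6504 0.0488 0.0956] F [-1.7  0.6  0.5] T [0.013 0.448 0.236] gap 0.0387
```

Emit:
{"fn": "step_arm", "kwargs": {
  "slide": [
    [0,0,0.1]
  ],
  "turn": [
    [0,0,0.04]
  ]
}}

```text
clock: 16.57
eef_pos: [0.6503, 0.0489, 0.0954]
ee_rot: [-0.0, -0.43, 0.903, 0.0]
force: [-1.3, 0.4, 1.0]
gripper_width: 0.0386
gripper_force: 30.0
```

```bash
python3 st.py
```

```text
q -1.055 yaw 4.031 p [0.6503 0.0489 0.0954] F [-1.3  0.4  1. ] T [0.115 0.532 0.268] gap 0.0386
```

Torque is about 0.10 N m above the free-running baseline, so roughly 40–50 N. I'll check by backing off a hair: the mean of the forward and reverse torque cancels the friction.

Emit:
{"fn": "step_arm", "kwargs": {
  "slide": [
    [0,0,0]
  ],
  "turn": [
    [0,0,-0.03]
  ]
}}

```text
clock: 16.65
eef_pos: [0.6504, 0.0488, 0.0955]
ee_rot: [-0.0, -0.443, 0.897, 0.0]
force: [-1.7, 0.1, 1.3]
gripper_width: 0.0384
gripper_force: 30.0
```

```bash
python3 st.py
```

```text
q -1.026 yaw 4.06 p [0.6504 0.0488 0.0955] F [-1.7  0.1  1.3] T [-0.092  0.422 -0.147] gap 0.0384
```

Emit:
{"fn": "step_arm", "kwargs": {
  "slide": [
    [0,0,-0.1]
  ],
  "turn": [
    [0,0,-0.03]
  ]
}}

```text
clock: 16.73
eef_pos: [0.6504, 0.0488, 0.0956]
ee_rot: [-0.0, -0.458, 0.889, 0.0]
force: [-1.1, -0.5, -0.6]
gripper_width: 0.0387
gripper_force: 30.0
```

```bash
python3 st.py
```

```text
q -0.992 yaw 4.093 p [0.6504 0.0488 0.0956] F [-1.1 -0.5 -0.6] T [-0.211  0.256 -0.109] gap 0.0387
```

Emit:
{"fn": "step_arm", "kwargs": {
  "slide": [
    [0,0,-0.1]
  ],
  "turn": [
    [0,0,-0.03]
  ]
}}

```text
clock: 16.82
eef_pos: [0.6504, 0.0488, 0.0957]
ee_rot: [-0.0, -0.472, 0.882, 0.0]
force: [-0.7, -0.5, -1.4]
gripper_width: 0.0384
gripper_force: 30.0
```

```bash
python3 st.py
```

```text
q -0.962 yaw 4.124 p [0.6504 0.0488 0.0957] F [-0.7 -0.5 -1.4] T [-0.202  0.114 -0.164] gap 0.0384
```

Bias-free load is about 25–30 N at this point. I'll go forward to about 3.85 rad, with readings on the way.

Emit:
{"fn": "step_arm", "kwargs": {
  "slide": [
    [0,0,0.1]
  ],
  "turn": [
    [0,0,0.05]
  ]
}}

```text
clock: 16.9
eef_pos: [0.6504, 0.0488, 0.0956]
ee_rot: [-0.0, -0.45, 0.893, 0.0]
force: [-2.6, -0.2, -0.1]
gripper_width: 0.0385
gripper_force: 30.0
```

```bash
python3 st.py
```

```text
q -1.01 yaw 4.075 p [0.6504 0.0488 0.0956] F [-2.6 -0.2 -0.1] T [0.053 0.415 0.234] gap 0.0385
```

Emit:
{"fn": "step_arm", "kwargs": {
  "slide": [
    [0,0,0.1]
  ],
  "turn": [
    [0,0,0.04]
  ]
}}

```text
clock: 16.98
eef_pos: [0.6503, 0.0488, 0.0955]
ee_rot: [-0.0, -0.43, 0.903, 0.0]
force: [-1.5, 0.6, 1.1]
gripper_width: 0.0385
gripper_force: 30.0
```

```bash
python3 st.py
```

```text
q -1.055 yaw 4.031 p [0.6503 0.0488 0.0955] F [-1.5  0.6  1.1] T [0.163 0.54  0.27 ] gap 0.0385
```

Emit:
{"fn": "step_arm", "kwargs": {
  "slide": [
    [0,0,0.1]
  ],
  "turn": [
    [0,0,0.03]
  ]
}}

```text
clock: 17.07
eef_pos: [0.6503, 0.0489, 0.0954]
ee_rot: [-0.0, -0.416, 0.909, 0.0]
force: [-2.3, -0.5, 1.1]
gripper_width: 0.0385
gripper_force: 30.0
```

```bash
python3 st.py
```

```text
q -1.085 yaw 4.001 p [0.6503 0.0489 0.0954] F [-2.3 -0.5  1.1] T [0.21  0.672 0.297] gap 0.0385
```

Emit:
{"fn": "step_arm", "kwargs": {
  "slide": [
    [0,0,0.1]
  ],
  "turn": [
    [0,0,0.03]
  ]
}}

```text
clock: 17.15
eef_pos: [0.6503, 0.0489, 0.0953]
ee_rot: [-0.0, -0.403, 0.915, 0.0]
force: [-1.7, 0.3, 1.6]
gripper_width: 0.0386
gripper_force: 30.0
```

```bash
python3 st.py
```

```text
q -1.114 yaw 3.971 p [0.6503 0.0489 0.0953] F [-1.7  0.3  1.6] T [0.27 0.7  0.3 ] gap 0.0386
```

Torque is now 0.30, about 40–50 N of clamping. I'll release and lift clear.

Emit:
{"fn": "step_arm", "kwargs": {
  "slide": [
    [0,0,0],
    [0,0,0],
    [0,0,0],
    [0,0,0],
    [0,0,-5],
    [0,0,-20],
    [0,0,-50],
    [0,0,-80],
    [0,0,-100],
    [0,0,-100]
  ],
  "turn": [
    [0,0,0],
    [0,0,0],
    [0,0,0],
    [0,0,0],
    [0,0,0],
    [0,0,0],
    [0,0,0],
    [0,0,0],
    [0,0,0],
    [0,0,0]
  ],
  "claw": 75
}}

```text
clock: 17.98
eef_pos: [0.6532, 0.0492, 0.2017]
ee_rot: [0.004, -0.404, 0.915, -0.001]
force: [1.5, -0.2, 0.6]
gripper_width: 0.066
gripper_force: 0.0
```

```bash
python3 st.py
python3 - <<'E'
from h import *
snap('scene','s5');c=cv2.imread('pics/s5.png')[150:270,180:320];cv2.imwrite('pics/s5c.png',cv2.resize(c,None,fx=5,fy=5,interpolation=3))
E
```

```text
q -1.113 yaw 3.973 p [0.6532 0.0492 0.2017] F [ 1.5 -0.2  0.6] T [ 0.105 -0.262 -0.019] gap 0.066
```

View pics/s5c.png

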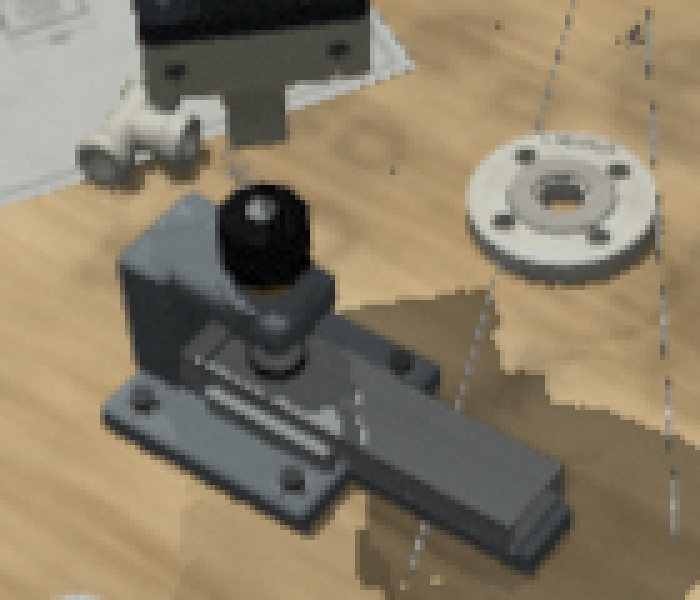

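The gripper is clear above the knob. The foot is seated on the section at (275,365), and the section is still home with the bed's tip showing at (560,520).

```bash
python3 -c "
from workcell import robot
print(robot.sign_off())"
```

```text
the job is handed in; nothing more can be done
None
```

The section is home against the end stop and clamped at an estimated 40–50 N (judged from knob torque, not measured directly). The gripper is clear, the other parts are where they were, and the job is handed in; no verdict came back.

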